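# Mount a beaker on the indexing head and hold it at the third stop

### The arm

A 6-joint arm with a two-finger parallel gripper is mounted at the origin on the work surface. World frame = base frame: x ahead of the robot, y to its left, z up, the work surface at z = 0. Lengths are in m, angles in rad, forces in N, time in s.
With the tool pointing down it reaches from about 0.35 to 0.975 m from the base axis. Payload 7.1 kg.
Tool frame: the origin (TCP) lies at the very end of the fingers, on their centre line; the grasp point (between the pads) lies 19 mm behind it; z points along the fingers, y is the line along which they close (so a half turn about z gives the same grasp; the last joint's range is limited). The gripper opens to 88 mm and grips with 3 to 60 N. Pads are 20 mm wide; open, the fingers measure 115 mm over their backs; the gripper's body (75 mm by 178 mm) begins 61 mm behind the grasp point.
Start: joints at [1.224, 0.423, 1.63, -0, 1.089, -0.019], TCP at [0.201, 0.592, 0.223] pointing down, gripper open.
Joint ranges: [-3, 3], [-0.9, 2.11], [0.09, 2.58], [-1.31, 4.45], [0.11, 2.69], [-2.54, 2.54]. Speed limits (rad/s): [2.39, 2.39, 3.01, 3.14, 3.14, 3.14].

### API

Orientations are given as a rotation vector (axis times angle).
In Python, from rig import ctrl, hand, solve_ik, get_image gives the robot as it stands. Calls block until the motion is done:
- ctrl.move_to(position, orientation): joint-space move of the TCP to a pose.
- ctrl.movel(position, attitude=None, velocity=0.15, guard=None): straight line of the TCP; attitude=None keeps the orientation; velocity is the mean speed in m/s. With guard (N) it stops when the force on the tool has changed by that much, and returns True; else False.
- ctrl.movej(angles): joint-space move.
- hand.gripper_to(opening, effort=None): opening from 0.0 (shut) to 1.0 (fully open); effort is the grip in N (None keeps the last); returns when the fingers have stopped.
- ctrl.pause(seconds).
- solve_ik(position, orientation): joint angles nearest the present ones, or None.
- get_image(name): name is "side" or "top" or "wrist"; returns a dict with "img" (400x640x3 uint8, red, green, blue), "vfov" (degrees; the focal length in pixels is half the picture's height over the tangent of half this angle, whatever the lens; pixels are square), "cx", "cy" (the principal point, pixels), "distortion" ([k1, k2, p1, p2, k3] as OpenCV has them; the pictures are not rectified), "T" (4x4, takes a point from camera to world coordinates); the wrist camera has in their place "tool_from_camera" (4x4, takes a point from camera to tool coordinates, whose origin is the TCP and whose axes are the flange's). Camera axes: x right, y down, z forward; pixel columns grow to the right and rows downward; lengths in m; the calibration is good to about 2 mm. A picture is of the moment at which its call begins: read the wrist's pose just before it. There is no depth.
A pose or a line that the arm cannot do raises ctrl.MotionError and nothing moves.
- ctrl.close_job(): hands the job in; it is judged then, once.
Readings, each from a call of its own:
- ctrl.get_t(): time.
- ctrl.get_joint_pos(): joint angles.
- ctrl.get_dq(): joint speeds.
- ctrl.get_joint_torque(): joint torques, N m.
- ctrl.get_ee_pos(): TCP position.
- ctrl.get_tool_rot(): TCP orientation.
- ctrl.get_ft_force(): force on the tool from outside, world axes, zero at the start.
- ctrl.get_torque(): the same for the moment, N m.
- ctrl.get_gripper_width(): opening from 0.0 (shut) to 1.0 (fully open).
- ctrl.get_grip_force(): force on a finger pad.
Only numpy, scipy, OpenCV 4.12 (cv2) and the standard library are available. Lean on these libraries where they do the work, as an engineer would, in place of code of your own. Each camera call takes 0.05 s, during which the arm holds its last target. There are 200 camera calls.

### The job

Take the small silver beaker from the sloped rest, turn it mouth down and let it down over the upright plug of the indexing head until its rim sits flat on the round faceplate, then leave go of it. After that grip the black knob of the head and turn it clockwise to the third click stop counted from its home end (home itself is not counted), without running past it to the fourth. Finish while still gripping the knob, held steady in that third stop, and leave the steel block, the hammer and the jar where they are.

Things in the scene. Friction and masses are not known exactly. Their poses are not given: they have to be found in the camera images.
- beaker: loose plain silver-grey beaker, a straight round cup 46 mm across outside, 40 mm inside, 65 mm long, wall 3 mm, closed end 4 mm thick, 0.10 to 0.20 kg. Origin at the centre of the outside of its closed end; its z axis runs along the cup to the open mouth. It starts lying on the sloped rest, mouth 30 degrees below level. Its sides can be gripped with the fingers slanted 45 degrees to its axis.
- beaker_rim (a point): centre of the beaker's open rim, 65 mm from its closed end; axes as the beaker's
- rest: fixed sloped rest: wooden foot 110 x 70 x 8 mm, a block 16 mm wide, and two steel rods sloping down 30 degrees to the rest's -x side, where a crossbar stops the beaker's rim. Origin under the foot's centre; x points up the slope, away from the mouth. The lying beaker's middle is 85 mm above the origin. Below the beaker the rods reach 20 mm either side of the middle plane; beside it is free.
- head: fixed indexing head: grey housing on a dark foot, 120 x 270 mm, flat top 45 mm above the bench. Origin under its centre; its y axis runs along its length: spindle with faceplate and plug 80 mm to -y, knob 80 mm to +y. The spindle turns with the knob, angle for angle.
- seat (a point): centre of the top of the steel faceplate (68 mm across, 55 mm above the bench), where the beaker's rim must sit; axes as the head's, z up. The plug stands up from this point: 30 mm across, 52 mm high, its top 12 mm tapering to 16 mm across. It goes into the beaker with 5 mm play all round.
- index_knob (a joint): turn of the knob in rad, growing clockwise seen from above. Home 0, hard end stop at -0.06. Click stops every 0.349 rad (20 degrees): first 0.349, second 0.698, third 1.047, fourth 1.396, fifth 1.745. Resistance between stops peaks near 0.1 N m and changes sign half-way, where the knob snaps on to the next. It starts at home or in the first stop.
- knob_grip (a point): on the knob's axis at grip height, 76 mm above the bench. Black disc 48 mm across with an upright bar 44 mm long, 14 mm wide, from 56 to 88 mm above the bench. x along the bar, y across, z up; turns with the knob, as the head's axes at home. A white line on top of the bar's -x half points at one of six black marks on the pale disc around: the long mark is home, then first to fifth stop.
- bench_block: loose steel bench block 60 x 60 x 28 mm, to be left alone; origin under its centre
- hammer: loose small hammer 220 mm long lying on the bench, to be left alone
- pumice_jar: loose jar 60 mm across, 65 mm high, to be left alone; origin under its centre
Mind the look-alikes: they are no part of the job. Leave any purple or yellow look-alike of the beaker alone.

How it is judged:
On the way, in this order (a step that is already met when the one before it is completed fails the run):
1. the beaker stands mouth down over the plug, rim on the faceplate, let go, with the knob not yet at the third stop (angle between beaker's own z axis and vertical above 3.05 rad and horizontal distance between beaker_rim and seat below 0.009 m and z of beaker_rim in the frame of seat between -0.004 and 0.004 m and contact force between the fingers and beaker below 0.05 N and value of joint index_knob below 0.9 rad), for 0.2 s.
2. the knob is gripped in its third stop (value of joint index_knob between 0.937 and 1.157 rad and contact force between the fingers and index_knob above 2 N), for 0.3 s.
At the end, for the whole second after the job is handed in: The program ends with the fingers gripping the knob (over 2 N), the knob at rest within 0.11 rad of its third stop (1.047 rad), and the beaker at rest mouth down over the plug, within 5 degrees of upright, rim within 4 mm of the faceplate and 9 mm of its centre, untouched by the robot (all of step 2 and velocity of joint index_knob between -0.1 and 0.1 rad/s and angle between beaker's own z axis and vertical above 3.05 rad and horizontal distance between beaker_rim and seat below 0.009 m and z of beaker_rim in the frame of seat between -0.004 and 0.004 m and linear speed of beaker below 0.03 m/s and contact force between each of the arm, the fingers and beaker below 0.05 N); the arm keeps its last pose, push and grip.
It fails at once if the knob runs past the third stop towards the fourth (value of joint index_knob above 1.28 rad).
It fails at once if the beaker is dropped or thrown rather than let down (linear speed of beaker above 0.6 m/s and contact force between the fingers and beaker below 0.05 N).
It fails at once if the bench block is moved by over 30 mm (distance of bench_block from where it was at the start of the episode above 0.03 m).
It fails at once if the hammer is moved by over 30 mm (distance of hammer from where it was at the start of the episode above 0.03 m).
It fails at once if the jar is moved by over 30 mm (distance of pumice_jar from where it was at the start of the episode above 0.03 m).
It also fails if it takes over 72 s, if anything falls off the work surface, if the arm or the gripper's body presses on something with over 40 N, if the wrist force passes 120 N, or if a joint passes its speed limit or range.

## Working session

There is one attempt and no reset: what is moved stays moved. The work goes in short steps, each a Python script; the robot and the scene stay as the last script left them, time stands still between calls to the robot, and variables do not carry over. Pictures are saved under pics/ and viewed, at most 10 in all, crops included, and the job is handed in when it is done.

```bash
mkdir -p pics; ls; cat > h.py <<'E'
import numpy as np, cv2
from scipy.spatial.transform import Rotation as R
from rig import ctrl, hand, solve_ik, get_image
def snap(name, fn):
    d=get_image(name); cv2.imwrite('pics/'+fn, d['img'][:,:,::-1])
    np.savez('pics/'+fn+'.npz', **{k:np.array(v) for k,v in d.items()})
    return d
def K(d):
    f=200/np.tan(np.radians(float(d['vfov']))/2)
    return np.array([[f,0,float(d['cx'])],[0,f,float(d['cy'])],[0,0,1]])
def ray(d,uv,T=None):
    T=d['T'] if T is None else T
    p=cv2.undistortPoints(np.array([[uv]],float),K(d),np.array(d['distortion'],float))[0,0]
    v=T[:3,:3]@[p[0],p[1],1]; return T[:3,3],v/np.linalg.norm(v)
def onz(d,uv,z,T=None):
    o,v=ray(d,uv,T); return o+v*(z-o[2])/v[2]
def proj(d,P,T=None):
    T=d['T'] if T is None else T
    C=np.linalg.inv(T)
    r=cv2.projectPoints(np.atleast_2d(P).astype(float),cv2.Rodrigues(C[:3,:3])[0],C[:3,3],K(d),np.array(d['distortion'],float))[0][:,0]
    return r
def load(fn): return dict(np.load('pics/'+fn+'.npz'))
def tri(obs):
    A=0;b=0
    for d,uv in obs:
        o,v=ray(d,uv); M=np.eye(3)-np.outer(v,v); A=A+M; b=b+M@o
    return np.linalg.solve(A,b)
E
python3 - <<'E'
from h import *
for n in('top','side'):
    d=snap(n,n+'0.png'); print(n,d['T'].round(3).tolist(),d['vfov'],d['cx'],d['cy'],d['distortion'])
d=snap('wrist','wrist0.png');print(d['tool_from_camera'])
a=cv2.imread('pics/top0.png')
cv2.imwrite('pics/top0b.png',cv2.resize(a,(800,500),interpolation=cv2.INTER_CUBIC))
E
```

```text
pics
top [[0.025, -0.993, 0.112, 0.511], [-1.0, -0.023, 0.021, 0.087], [-0.019, -0.113, -0.993, 0.988], [0.0, 0.0, 0.0, 1.0]] 48.08862419238341 322.5542691102407 198.55902216479313 [-0.09220096  0.          0.          0.          0.        ]
side [[0.783, -0.364, 0.504, 0.116], [-0.621, -0.484, 0.616, -0.491], [0.02, -0.796, -0.605, 0.674], [0.0, 0.0, 0.0, 1.0]] 49.962838460011156 318.5045279392801 201.11591467931376 [-0.07746126  0.          0.          0.          0.        ]
[[-1.73411477e-04 -9.64278891e-01 -2.64889014e-01  7.26736433e-02]
 [ 9.99998657e-01 -5.98967567e-04  1.52577312e-03 -9.36997024e-04]
 [-1.62993074e-03 -2.64888394e-01  9.64277700e-01 -1.61478212e-01]
 [ 0.00000000e+00  0.00000000e+00  0.00000000e+00  1.00000000e+00]]
```

View pics/top0.png

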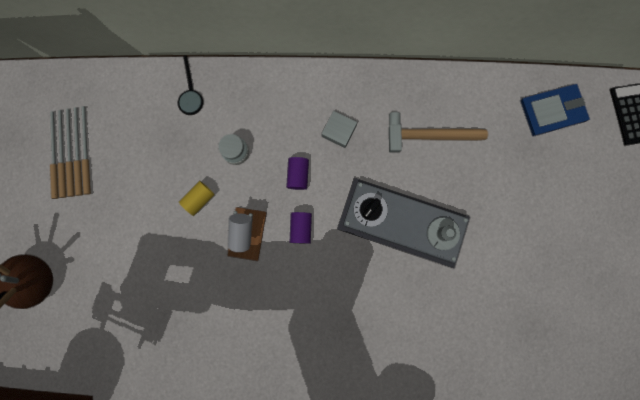

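View pics/side0.png

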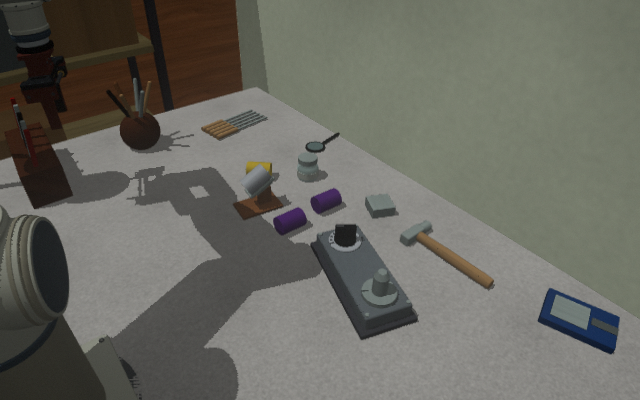

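```bash
python3 - <<'E'
import cv2,numpy as np
t=cv2.imread('pics/top0.png');s=cv2.imread('pics/side0.png')
a=cv2.resize(t[195:270,215:285],None,fx=5,fy=5,interpolation=3)
b=cv2.resize(s[155:225,225:295],None,fx=5,fy=5,interpolation=3)
c=cv2.resize(t[170:275,330:480],None,fx=4,fy=4,interpolation=3)
im=np.zeros((375,710,3),np.uint8);im[:375,:350]=a;im[:350,360:]=b
cv2.imwrite('pics/c1.png',np.clip(im*1.6,0,255));cv2.imwrite('pics/c2.png',np.clip(c*1.6,0,255))
E
```

```text
[ WARN:0@0.037] global loadsave.cpp:1063 imwrite_ Unsupported depth image for selected encoder is fallbacked to CV_8U.
```

View pics/c1.png

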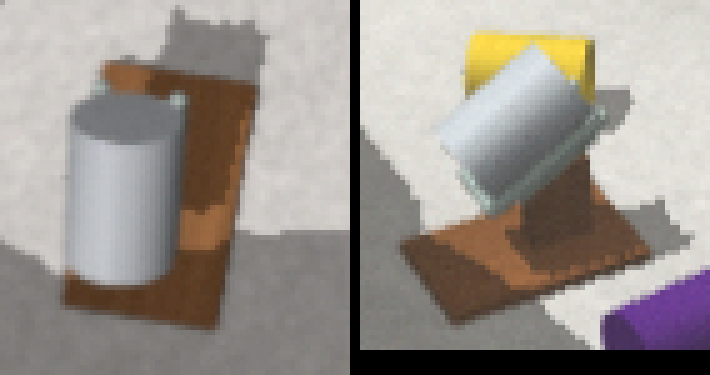

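View pics/c2.png

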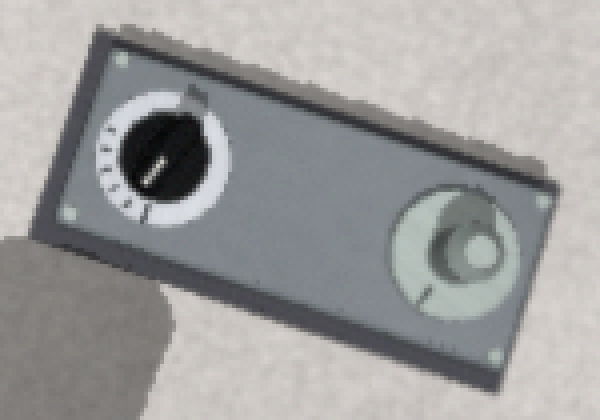

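```bash
python3 - <<'E'
from h import *
d=load('top0.png')
for uv in [(266.4,212),(258.4,260.6),(227.4,255.6),(235.6,207.4)]: print('foot',onz(d,uv,.008).round(4))
fp=onz(d,(443.75,233),.055);kn=onz(d,(370.75,210),.046)
print('fp',fp,'kn',kn, np.linalg.norm((fp-kn)[:2]))
s=load('side0.png');print(proj(s,[fp,kn]))
# side beaker/ beaker silhouette centre top
print('bk',onz(d,(215+127/5,195+190/5),.085), proj(d,onz(d,(215+127/5,195+190/5),.085)))
print(ctrl.get_tool_rot(), R.from_rotvec(ctrl.get_tool_rot()).as_matrix().round(3))
E
```

```text
foot [0.5891 0.2313 0.008 ]
foot [0.4825 0.2449 0.008 ]
foot [0.4913 0.3137 0.008 ]
foot [0.5976 0.3003 0.008 ]
fp [ 0.55016686 -0.14658532  0.055     ] kn [0.59556893 0.00552048 0.046     ] 0.15873727353093656
[[378.95973352 290.19589218]
 [343.88220088 240.42695112]]
bk [0.53909418 0.27134628 0.085     ] [[240.4 233. ]]
[-5.12532473e-01 -3.09928616e+00  1.81236061e-03] [[-0.947  0.322 -0.   ]
 [ 0.322  0.947 -0.001]
 [ 0.    -0.001 -1.   ]]
```

```bash
python3 - <<'E'
from h import *
def wr(fn):
    T=np.eye(4);T[:3,:3]=R.from_rotvec(ctrl.get_tool_rot()).as_matrix();T[:3,3]=ctrl.get_ee_pos()
    d=get_image('wrist'); d['T']=T@d['tool_from_camera']
    cv2.imwrite('pics/'+fn,d['img'][:,:,::-1]); np.savez('pics/'+fn+'.npz',**{k:np.array(v) for k,v in d.items()})
    return d
rv=[0,np.pi,0]
ctrl.move_to([0.52,0.272,0.25],rv); ctrl.pause(.3); d1=wr('w1.png')
ctrl.move_to([0.55,-0.07,0.25],rv); ctrl.pause(.3); d2=wr('w2.png')
print(ctrl.get_t(),d1['vfov'],d1['cx'],d1['cy'],d1['distortion'],ctrl.get_joint_pos())
print(proj(d2,[[.550,-.1466,.055],[.5956,.0055,.046]]))
print(proj(d1,[[.54,.2726,.008],[.54,.2726,.085]]))
E
```

```text
3.8 67.63064445457249 314.84212918861067 200.96904934697065 [-0.00652413  0.          0.          0.          0.        ] [-1.46908894e-01  2.88167857e-01  1.76268252e+00  4.83292710e-05
  1.09081870e+00 -1.71876663e+00]
[[251.40371855 180.84188937]
 [373.08309195 214.34543551]]
[[315.0497977  188.61736805]
 [315.18438454 203.879138  ]]
```

View pics/w1.png

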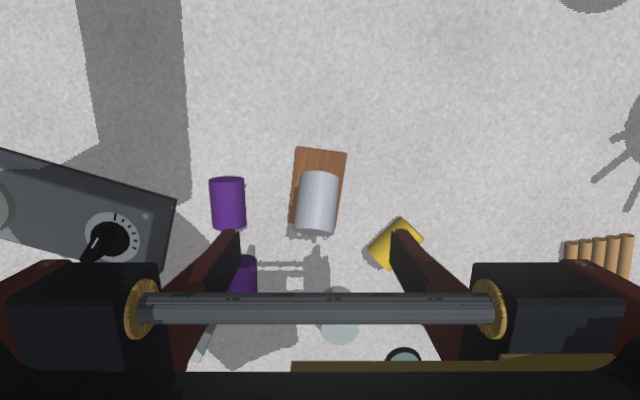

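View pics/w2.png

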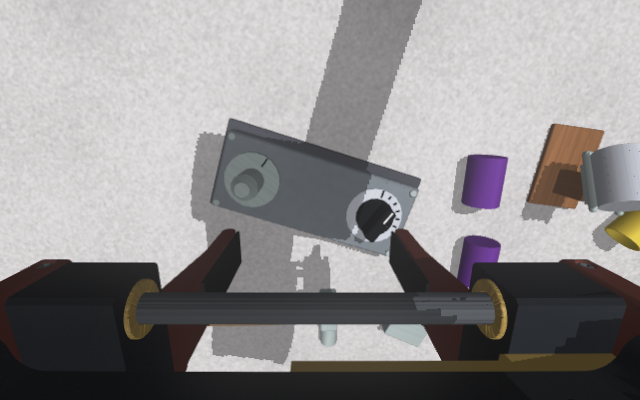

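```bash
python3 - <<'E'
import cv2,numpy as np
t=cv2.imread('pics/w1.png');s=cv2.imread('pics/w2.png')
im=np.zeros((560,790,3),np.uint8)
im[:500,:350]=cv2.resize(t[143:243,285:355],None,fx=5,fy=5,interpolation=3)
im[:280,360:780]=cv2.resize(s[180:250,335:440][:70,:105],None,fx=4,fy=4,interpolation=3)
im[290:560,360:690]=cv2.resize(s[145:235-15+15,205:315],None,fx=3,fy=3,interpolation=3)
cv2.imwrite('pics/c3.png',im)
E
```

```text
(no output)
```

View pics/c3.png

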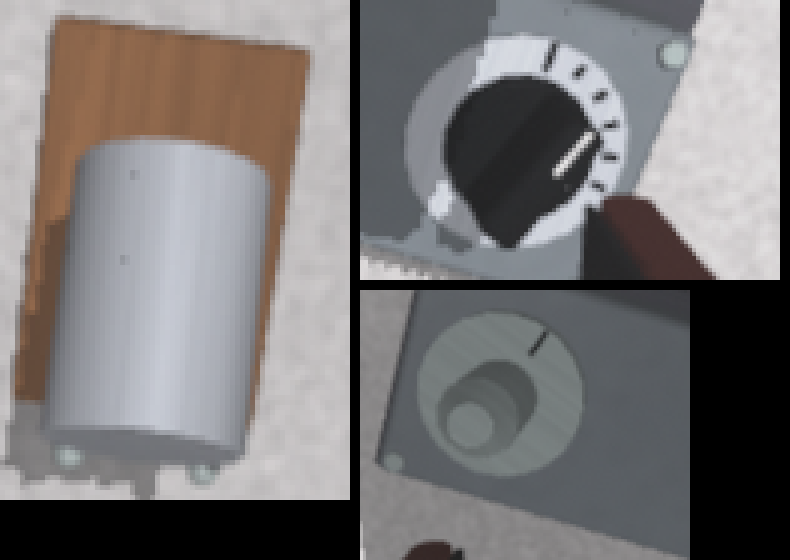

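```bash
python3 - <<'E'
from h import *
d=load('w2.png');t=load('top0.png')
fp=onz(d,(251.67,179.67),.055);kn=onz(d,(374,215.5),.046)
fpt=onz(t,(443.75,233),.055);knt=onz(t,(370.75,210),.046)
print(fp,kn,fpt,knt)
ang=lambda v:np.degrees(np.arctan2(v[1],v[0]))
for a in(kn-fp,knt-fpt): print('head yaw',ang(a)-90)
c=kn
for uv in[(382.5,193.75),(389.75,198),(395.25,204.25),(397.25,211.25)]: print('mark',ang(onz(d,uv,.046)-c))
i,o=onz(d,(383.75,224.5),.088),onz(d,(393.75,213.75),.088);print('line',i,o,ang(o-i),ang(o-c))
i,o=onz(t,(330+162/4,170+157/4),.088),onz(t,(330+147/4,170+184/4),.088);print('line top',i,o,ang(o-i),ang(o-c))
w=load('w1.png')
for uv in[(296,146),(347,152.6)]: print('footw1',onz(w,uv,.008))
def sil(dd,x,y,yaw,z=.085):
    c,s=np.cos(yaw),np.sin(yaw); ex=np.array([c,s,0]);ey=np.array([-s,c,0]);ez=np.array([0,0,1])
    b=-ex*np.cos(np.pi/6)-ez*.5; n=np.cross(b,ey); m=np.array([x,y,z])
    th=np.linspace(0,2*np.pi,60)
    P=[m+b*l+.023*(ey*np.cos(q)+n*np.sin(q)) for l in(-.0325,.0325) for q in th]
    im=np.zeros((400,640),np.uint8); cv2.fillConvexPoly(im,cv2.convexHull(proj(dd,P).round().astype(np.int32)),1);return im
for nm,dd,fn in(('w1',w,'w1.png'),('top',t,'top0.png')):
    im=sil(dd,.540,.2726,np.radians(-7.2)); ys,xs=np.where(im)
    print(nm,xs.min(),xs.max(),ys.min(),ys.max(),xs.mean(),ys.mean())
    a=cv2.imread('pics/'+fn); cn=cv2.findContours(im,0,1)[0]
    cv2.drawContours(a,cn,-1,(0,0,255),1)
    k=a[143:243,285:355] if nm=='w1' else a[190:270,215:285]
    cv2.imwrite('pics/o_'+nm+'.png',cv2.resize(k,None,fx=5,fy=5,interpolation=0))
A=cv2.imread('pics/o_w1.png');B=cv2.imread('pics/o_top.png');C=np.zeros((500,700,3),np.uint8);C[:500,:350]=A;C[:400,350:]=B;cv2.imwrite('pics/o.png',C)
E
```

```text
[ 0.54855032 -0.14619659  0.055     ] [0.59716059 0.00676428 0.046     ] [ 0.55016686 -0.14658532  0.055     ] [0.59556893 0.00552048 0.046     ]
head yaw -17.630023291631588
head yaw -16.619841625271377
mark 162.34442341639368
mark 141.2421696879141
mark 119.84095732922972
mark 101.00392740991927
line [0.59424482 0.00973997 0.088     ] [0.58126974 0.02032237 0.088     ] 140.79951019145318 139.52915592257062
line top [0.59331381 0.00969527 0.088     ] [0.57951968 0.01704478 0.088     ] 151.95132012177413 149.76786815203954
footw1 [0.48170838 0.24713921 0.008     ]
footw1 [0.49041393 0.31543509 0.008     ]
w1 291 338 170 236 315.3301293900185 203.41219963031423
top 228 252 213 252 239.81465038845727 232.4361820199778
```

View pics/o.png

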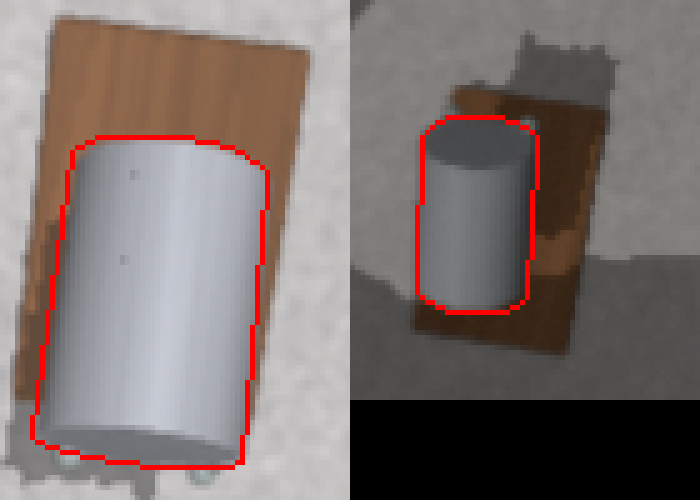

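```bash
cat > plan.py <<'E'
from h import *
seat=np.array([.5494,-.1464,.055]); knob=np.array([.5964,.0061,.076]); hy=np.radians(-17.2)
ez=np.array([0,0,1.])
def pose(psi,ad,s):
    e=np.array([np.cos(psi),np.sin(psi),0]); ey=np.array([-np.sin(psi),np.cos(psi),0])
    a=np.cos(np.radians(ad))*e+np.sin(np.radians(ad))*ez; y=s*ey
    return a,R.from_matrix(np.c_[np.cross(y,a),y,a]).as_rotvec()
m=np.array([.540,.273,.085]); pick=lambda s:pose(np.radians(-7.2),255,s)
place=lambda s,psi=-15:pose(np.radians(psi),315,s)
def kpose(turn,s): return pose(hy-turn,270,s)
E
python3 - <<'E'
from plan import *
for s in(1,-1):
    a,r=pick(s)
    for off in(0,.1): print(s,'pick',solve_ik(m+a*(.019-off),r))
    for psi in(-15,-5,-25):
        a,r=place(s,psi)
        for h in(.0325,.12): print(s,'place',psi,h,solve_ik(seat+ez*h+a*.019,r))
    for t in(.349,1.047): print(s,'knob',solve_ik(knob+[0,0,-.016],kpose(t,s)[1]))
E
```

```text
1 pick [ 0.38731474  0.69041361  1.60936186  0.14487071  1.07558561 -1.14172767]
1 pick [ 0.36893706  0.59492587  1.51758345  0.12926984  1.26311561 -1.12988917]
1 place -15 0.0325 [-0.29242417  0.58650996  2.29212425  3.0982017   0.52261242  1.58674288]
1 place -15 0.12 [-0.29242417  0.35018651  2.28011236  3.06168935  0.2747031   1.62605737]
1 place -5 0.0325 [-0.38918907  0.58794732  2.28226762  2.71356815  0.53119778  1.72880462]
1 place -5 0.12 [-0.38918907  0.3547328   2.27039399  2.41776188  0.32308431  2.05159906]
1 place -25 0.0325 [-0.19487044  0.58799455  2.281954    3.48579076  0.52484503  1.44239961]
1 place -25 0.12 [-0.19487044  0.35487755  2.2700847   3.74054508  0.30460296  1.16600196]
1 knob [-0.00972565  0.60466199  1.78108443  0.          0.75584623 -0.93132535]
1 knob [-0.00972565  0.60466199  1.78108443  0.          0.75584623 -0.23332535]
-1 pick [0.38731474 0.69041361 1.60936186 0.14487071 1.07558561 1.99986499]
-1 pick [0.36893706 0.59492587 1.51758345 0.12926984 1.26311561 2.01170348]
-1 place -15 0.0325 [-0.29242417  0.58650996  2.29212425  3.0982017   0.52261242 -1.55484977]
-1 place -15 0.12 [-0.29242417  0.35018651  2.28011236  3.06168935  0.2747031  -1.51553528]
-1 place -5 0.0325 [-0.38918907  0.58794732  2.28226762  2.71356815  0.53119778 -1.41278803]
-1 place -5 0.12 [-0.38918907  0.3547328   2.27039399  2.41776188  0.32308431 -1.08999359]
-1 place -25 0.0325 [-0.19487044  0.58799455  2.281954    3.48579076  0.52484503 -1.69919304]
-1 place -25 0.12 [-0.19487044  0.35487755  2.2700847   3.74054508  0.30460296 -1.97559069]
-1 knob [-9.72565381e-03  6.04661987e-01  1.78108443e+00  4.44089210e-16
  7.55846232e-01  2.21026730e+00]
-1 knob None
```

```bash
python3 - <<'E'
from plan import *
s=1
a,r=pick(s); g=m+a*.019
hand.gripper_to(1.0)
ctrl.move_to(g-a*.12,r); ctrl.movel(g-a*.03,velocity=.12)
hit=ctrl.movel(g,velocity=.04,guard=8); print('hit',hit,ctrl.get_ee_pos()-g)
hand.gripper_to(0.3,effort=30); ctrl.pause(.3)
print('w',ctrl.get_gripper_width()*88,ctrl.get_grip_force(),ctrl.get_ft_force())
ctrl.movel(ctrl.get_ee_pos()+[0,0,.16],velocity=.1); ctrl.pause(.2)
print('w',ctrl.get_gripper_width()*88,ctrl.get_grip_force(),ctrl.get_ft_force())
a,r=place(s)
for h in(.12,.14,.16): print(h,solve_ik(seat+ez*h+a*.019,r))
for b in(.05,.1): print(b,solve_ik(seat+ez*.0325+a*(.019-b),r))
print(ctrl.get_t())
snap('side','s1.png')
E
```

```text
hit False [2.00721741e-04 7.19115657e-05 1.17750901e-04]
w 46.554972089490676 29.984667878597975 [-0.15585304  5.97554159  0.45183118]
w 46.68840341813514 29.98832792043686 [ 0.91202033 -0.22299975 -0.86858691]
0.12 [-0.29242417  0.35018651  2.28011236  3.06168935  0.2747031   1.62605737]
0.14 [-0.29242417  0.29947311  2.27141739  3.04018178  0.21553512  1.64821789]
0.16 [-0.29242417  0.25061849  2.26061883  3.00205159  0.15630334  1.68699953]
0.05 [-0.29572973  0.47118905  2.36503757  3.08965251  0.48029702  1.59287171]
0.1 [-0.29983545  0.33898387  2.42893426  3.07442296  0.41218991  1.60545307]
10.1
```

```bash
python3 - <<'E'
from plan import *
a,r=place(1); ctrl.move_to(seat+ez*.12+a*.019,r); ctrl.pause(.3)
print(ctrl.get_t(),ctrl.get_gripper_width()*88,ctrl.get_ee_pos())
c=seat+ez*.12
th=np.linspace(0,2*np.pi,60)
P=[c+[.023*np.cos(q),.023*np.sin(q),l] for l in(-.0325,.0325) for q in th]
out=[]
for n,(y0,x0) in(('side',(180,310)),('top',(170,385))):
    d=snap(n,n+'2.png'); im=cv2.imread('pics/'+n+'2.png'); big=cv2.resize(im[y0:y0+130,x0:x0+100],None,fx=4,fy=4,interpolation=3)
    for k in(0,1): cv2.polylines(big,[((proj(d,P[60*k:60*k+60])-[x0,y0]+.5)*4).astype(np.int32)],True,(0,0,255),1)
    out.append(big)
cv2.imwrite('pics/p2.png',np.hstack(out))
E
```

```text
12.9333 46.4048730380331 [ 0.56255224 -0.14976596  0.16162206]
```

View pics/p2.png

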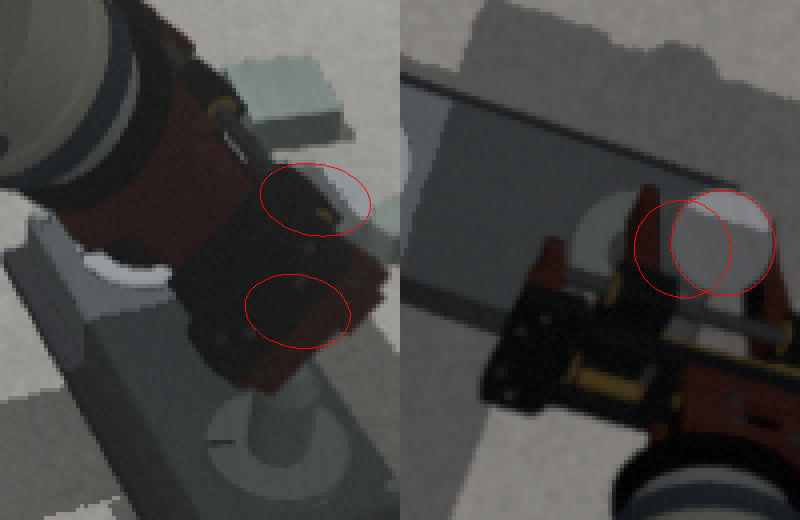

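```bash
python3 - <<'E'
from plan import *
a,r=place(1); f0=np.array(ctrl.get_ft_force())
h1=ctrl.movel(seat+ez*.045+a*.019,velocity=.06,guard=8)
print(h1,ctrl.get_ee_pos()-(seat+ez*.0325+a*.019),np.array(ctrl.get_ft_force())-f0)
if not h1:
    h2=ctrl.movel(seat+ez*.027+a*.019,velocity=.012,guard=5)
    print(h2,ctrl.get_ee_pos()-(seat+ez*.0325+a*.019),np.array(ctrl.get_ft_force())-f0)
print(ctrl.get_t(),ctrl.get_gripper_width()*88)
E
```

```text
False [ 2.19781042e-04 -7.52737088e-05  1.29456993e-02] [-0.28609167  0.505461    0.00334949]
True [ 3.65040272e-04 -8.51762758e-05 -3.23366325e-04] [-1.9140876   0.29107215  5.81196585]
15.4667 46.00698241365585
```

```bash
python3 - <<'E'
from plan import *
a,r=place(1)
hand.gripper_to(1.0); ctrl.pause(.3)
p=np.array(ctrl.get_ee_pos())
ctrl.movel(p-a*.10,velocity=.1)
ctrl.move_to(knob+[0,0,.10],kpose(.349,1)[1]); ctrl.pause(.2)
print(ctrl.get_t(),ctrl.get_joint_pos())
T=np.eye(4);T[:3,:3]=R.from_rotvec(ctrl.get_tool_rot()).as_matrix();T[:3,3]=ctrl.get_ee_pos()
w=get_image('wrist');w['T']=T@w['tool_from_camera']
th=np.linspace(0,2*np.pi,60)
P=np.array([seat+[.023*np.cos(q),.023*np.sin(q),l] for l in(.0,.065) for q in th])
out=[]
for n,d in(('side',get_image('side')),('top',get_image('top')),('w',w)):
    im=d['img'][:,:,::-1]
    c=proj(d,seat+ez*.03)[0] if n!='w' else proj(d,knob)[0]
    x0=int(np.clip(c[0]-33,0,574));y0=int(np.clip(c[1]-50,0,300)); print(n,c)
    big=cv2.resize(im[y0:y0+100,x0:x0+66],None,fx=4,fy=4,interpolation=3)
    if n!='w':
        for k in(0,1): cv2.polylines(big,[((proj(d,P[60*k:60*k+60])-[x0,y0]+.5)*4).astype(np.int32)],True,(0,0,255),1)
    else:
        pts=[knob*[1,1,0]+[0,0,.088]]
        for t in(0,.349):
            q=hy-t+np.pi; L=np.array([knob*[1,1,0]+ez*.088, knob*[1,1,0]+ez*.088+.022*np.array([np.cos(q),np.sin(q),0])])
            cv2.polylines(big,[((proj(d,L)-[x0,y0]+.5)*4).astype(np.int32)],False,(0,0,255) if t else (255,0,0),1)
    out.append(big)
cv2.imwrite('pics/p3.png',np.hstack(out))
E
```

```text
20.5167 [-9.89698718e-03  4.38043353e-01  1.72996640e+00  1.87412064e-04
  9.73801742e-01 -9.31226247e-01]
side [380.34941979 279.47925047]
top [447.35932557 232.83459575]
w [315.65321257 201.82396348]
```

View pics/p3.png

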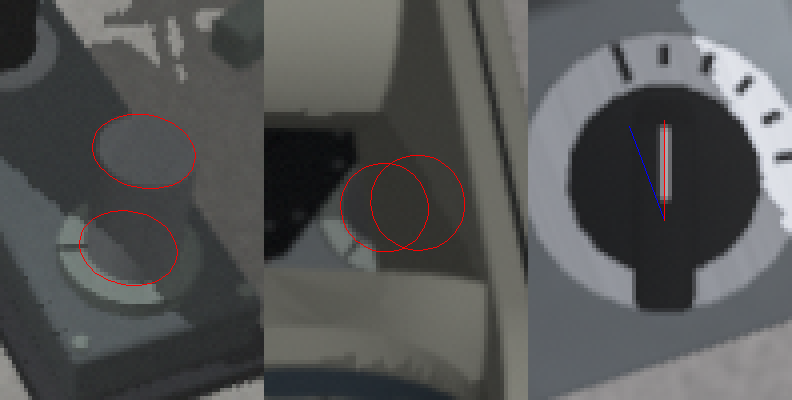

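```bash
python3 - <<'E'
from plan import *
g=knob+[0,0,-.016]
print(ctrl.movel(g,velocity=.08,guard=8),ctrl.get_ee_pos()-g)
hand.gripper_to(0.1,effort=30); ctrl.pause(.3)
print(ctrl.get_gripper_width()*88,ctrl.get_grip_force(),ctrl.get_ft_force(),ctrl.get_torque())
q=np.array(ctrl.get_joint_pos())
for t in np.linspace(.349,1.047,9)[1:]:
    ctrl.move_to(g,kpose(t,1)[1]); ctrl.pause(.15)
    print(round(t,3),(np.array(ctrl.get_joint_pos())-q)[5].round(3),np.round(ctrl.get_torque(),3),ctrl.get_gripper_width()*88)
ctrl.pause(.5);print(ctrl.get_grip_force(),ctrl.get_ft_force(),ctrl.get_t())
T=np.eye(4);T[:3,:3]=R.from_rotvec(ctrl.get_tool_rot()).as_matrix();T[:3,3]=ctrl.get_ee_pos()
w=get_image('wrist');cv2.imwrite('pics/w5.png',w['img'][:,:,::-1])
E
```

```text
False [3.94711169e-04 1.06474684e-05 5.21011398e-04]
13.75442642055628 29.989996254444122 [ 2.31138416  4.65417428 -1.46215673] [ 0.81063051 -0.37142176  0.01035406]
0.436 0.087 [ 0.864 -0.421  0.138] 13.858889474203396
0.524 0.174 [ 0.86  -0.415 -0.024] 13.8857836934538
0.611 0.262 [ 0.874 -0.438 -0.052] 14.004318230564555
0.698 0.349 [ 0.934 -0.375  0.037] 13.684528120910928
0.785 0.436 [ 0.946 -0.472  0.114] 13.942476132440008
0.872 0.523 [ 0.924 -0.432 -0.024] 13.727148805077393
0.96 0.611 [ 0.962 -0.461 -0.072] 14.008179260060398
1.047 0.698 [ 0.973 -0.492 -0.018] 13.625677256197738
29.990530014038086 [ 3.3509812   5.37544218 -3.82964094] 27.3917
```

```bash
python3 -c "
from rig import ctrl
print(ctrl.get_grip_force(),ctrl.get_dq()); print(ctrl.close_job())"
```

```text
29.990544319152832 [-9.80876728e-04 -1.28195345e-04  3.46431605e-06  1.22509103e-03
  3.91195741e-04 -5.03752029e-04]
the job is handed in; nothing more can be done
None
```

The beaker is seated mouth down over the plug and released. The knob was turned from its first stop to the third and is still gripped there at about 30 N. The job was handed in after about 27 s on the robot's clock; no verdict was returned.

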